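# Set the dowel saw's feed speed by the clicks and start it

## Robot

A 6-joint arm with a two-finger parallel gripper is mounted at the origin on the work surface. World frame = base frame: x ahead of the robot, y to its left, z up, the work surface at z = 0. Lengths are in m, angles in rad, forces in N, time in s.
With the tool pointing down it reaches from about 0.375 to 0.9 m from the base axis. Payload 3.1 kg.
Tool frame: the origin (TCP) lies on the front face of the gripper's body, between the roots of the fingers; the fingertips stand 70 mm ahead of it and the grasp point (between the pads) lies 51 mm ahead of it; z points along the fingers, y is the line along which they close (so a half turn about z gives the same grasp; the last joint's range is limited). The gripper opens to 87 mm and grips with 3 to 60 N. Pads are 19 mm wide; open, the fingers measure 117 mm over their backs; the gripper's body (75 mm by 190 mm) begins 51 mm behind the grasp point.
Start: joints at [1.014, 0.527, 1.433, -0, 1.181, -0.178], TCP at [0.231, 0.581, 0.292] pointing down, gripper open.
Joint ranges: [-3.08, 3.08], [-0.75, 2.2], [0.22, 2.44], [-1.43, 4.57], [0, 2.65], [-2.85, 2.85]. Speed limits (rad/s): [2.79, 2.79, 3.14, 3.14, 3.14, 3.14].

## Interface

Orientations are given as a unit quaternion [x, y, z, w].
In Python, from rig import robot, cams, ticket gives the robot as it stands. The module is installed in compiled form; this text tells all that it offers.
- The arm moves only by the shell command python3 -m crank 'ROWS' [FORCE]. ROWS is JSON, a list of rows, each a list of 7 numbers: the shift along the tool's x, y, z in cm, then the turn, a rotation vector about the tool's x, y, z in rad, then the closure, from 0 (fully open) to 1 (shut). A call has 1 to 5 rows; each row shifts and turns the commanded pose from where the row before left it, along the tool's axes as they then stand; what a row does not reach is not made up. A row lasts 1/8 s, in which the tool goes at most 62.5 mm and 10.7 degrees, less where a joint would pass 70% of its speed; a pose out of reach is approached as far as the arm can. A call is refused whole if a number of a shift passes 6.25 or a number of a turn 0.188, either way. A call with a gripper value outside its range is refused whole. The fingers move at their own pace and stop on an object; FORCE is the grip in N (left out, the last holds). Time passes only in rows, so rows that do not move let the fingers close. It gives the time, the measured TCP pose, the force, the opening and the grip force at its end, in the units of the state.
- robot.get_obs(): the state, without advancing time (a new reading comes with each control period).
- cams.camera(name): name is "scene" or "side" or "wrist"; returns the picture (400x640x3 uint8, red, green, blue); there is no depth.
- cams.camera_info(name): a dict with "intrinsics" (3x3 intrinsics, pixels), "pose" (4x4, takes a point from camera to world coordinates). Camera axes: x right, y down, z forward; pixel columns grow to the right and rows downward; lengths in m; the calibration is good to about 2 mm. A picture is of the moment at which its call begins: read the wrist's pose just before it. camera_info takes no time and is no camera call; for the wrist camera it gives the pose at the moment of the call.
- ticket.hand_in(): hands the job in; it is judged then, once.
The state is a dict: "time": time; "q": joint angles; "joint_velocities": joint speeds; "joint_torque": joint torques, N m; "position": TCP position; "tool_rot": TCP orientation; "ft_force": force on the tool from outside, world axes, zero at the start; "moment": the same for the moment, N m; "grip_width": finger opening in m; "grip_force": force on a finger pad.
Only numpy, scipy, OpenCV 4.12 (cv2) and the standard library are available. Lean on these libraries where they do the work, as an engineer would, in place of code of your own. Each camera call takes 0.05 s, during which the arm holds its last target. There are 200 camera calls.

## Task

Push the orange handle of the selector clockwise with a fingertip, gently and without pinching it, until it has clicked into the fourth speed (the fourth white mark, four clicks from the red off mark), and do not let it go past that. Only then press the green start button fully down and let it go. Leave the red stop button, the dowel blank, the wooden block and the tin alone.

Things in the scene. Friction and masses are not known exactly. Their poses are not given: they have to be found in the camera images.
- control_box: grey box, 170 x 170 x 70 mm high, bolted to the bench, origin at the centre of its underside. On its dark top panel, 68 mm around the selector's axis: a square red mark (off) in the box's +y direction, then six white ticks 30 degrees apart, clockwise seen from above; the third lies in the +x direction, the sixth in the -y direction.
- dial_center (a point): the point where the selector's upright axis meets the top panel of the control box, 70 mm above the bench; axes as those of the control box
- selector (a joint): selector angle, rad: 0 at off (a stop), growing clockwise seen from above to 3.142 at the sixth white mark (a stop). Spring detents every 0.5236 rad; the fourth is at 2.094. Leaving one takes 0.15 to 0.3 N m (4 to 7 N at 42 mm from the axis); about 0.7 of the way it snaps ahead of the finger into the next and stays. Starts near off, 1 or 2.
- handle_end (a point): middle of the top edge at the pointing end of the orange handle, 55 mm from the axis, 36 mm above the panel. The handle is an upright bar 12 mm wide, from 20 mm behind the axis to 55 mm ahead, 8 to 36 mm above the panel, with a white stripe; below it a black disc 46 mm across, 8 mm high. At angle q it points along (sin q, cos q) in the box's x, y.
- start_top (a point): centre of the top of the green start button, 32 mm across, standing 72 mm above the bench on a black collar on a yellow station of 70 x 70 x 50 mm bolted to the bench; either left or right of the control box. It goes straight down.
- start (a joint): how far the green start button is pushed in, m: 0 up, 0.006 fully down (about 5 N); a spring brings it back up
- stop_top (a point): centre of the top of the red stop button, of the same size and on the same kind of station, at the other side of the control box
- stop (a joint): how far the red stop button is pushed in, m: 0 up, 0.006 fully down
- dowel_blank: loose short wooden dowel standing upright, 38 mm across, 60 mm high, origin at the centre of its underside
- stop_block: loose wooden block lying on the bench, 40 x 70 x 35 mm high, origin at the centre of its underside
- wax_tin: loose white tin, 60 mm across, 50 mm high, origin at the centre of its underside

How it is judged:
By the outcome, as a careful person would: the job done as asked, in the order asked, and still so for the second after the job is handed in, with the robot touching nothing.
It also fails if it takes over 64 s, if anything falls off the work surface, if the arm or the gripper's body presses on something with over 40 N, if the wrist force passes 120 N, or if a joint passes its speed limit or range.

## Working session

There is one attempt and no reset: what is moved stays moved. The work goes in short steps, Python scripts to look and compute and a shell command to move; the robot and the scene stay as the last step left them, time stands still between calls to the robot, and variables do not carry over. Pictures are saved under pics/ and viewed, at most 10 in all, crops included, and the job is handed in when it is done.

```bash
mkdir -p pics; python3 - <<'E'
from rig import robot,cams
import cv2
o=robot.get_obs();print(o['time'],o['position'],o['tool_rot'],o['grip_width'])
for n in('scene','side'):
    cv2.imwrite(f'pics/{n}0.png',cams.camera(n)[:,:,::-1])
    i=cams.camera_info(n);print(n,i['intrinsics'],i['pose'])
E
```

```text
0.0 [0.23018474 0.58044491 0.29126703] [ 1.87751189e-01  9.82216032e-01 -1.00639184e-03 -3.80652881e-04] 0.08695545613489196
scene [[375.70078455   0.         318.73163273]
 [  0.         375.70078455 205.41929192]
 [  0.           0.           1.        ]] [[-0.59488307  0.43387543 -0.67665814  1.11243551]
 [ 0.80352716  0.29856923 -0.51497622  0.33752115]
 [-0.02140623 -0.85006383 -0.52624448  0.48422659]
 [ 0.          0.          0.          1.        ]]
side [[372.08616248   0.         324.15346876]
 [  0.         372.08616248 193.81423889]
 [  0.           0.           1.        ]] [[ 0.99142971 -0.07137625  0.10941923  0.50576153]
 [-0.13054109 -0.5084639   0.85113071 -0.82798015]
 [-0.00511479 -0.85811997 -0.51342375  0.55966613]
 [ 0.          0.          0.          1.        ]]
```

View pics/scene0.png

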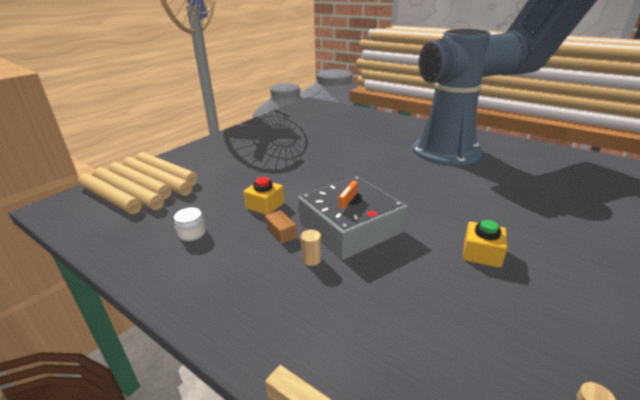

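View pics/side0.png

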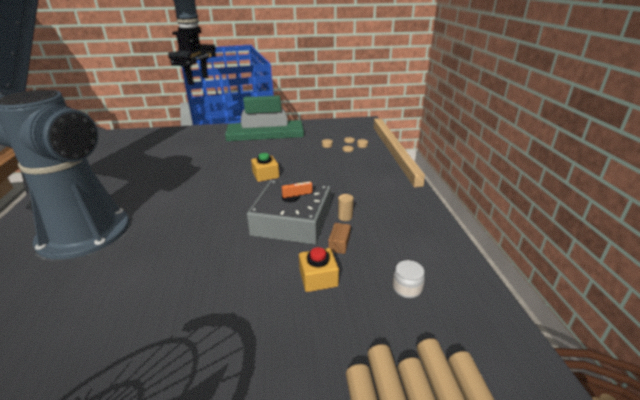

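The scene view shows the box around (352,213), the red mark at (372,213), the handle at (348,193), green at (488,230) and red at (263,184). In the side view the box is at (290,212), green at (264,157) and red at (318,255). I'll enlarge both around the box.

```bash
python3 - <<'E'
import cv2,numpy as np
a=cv2.imread('pics/scene0.png')[165:255,290:415];b=cv2.imread('pics/side0.png')[170:250,240:365]
r=lambda m:cv2.resize(m,None,fx=6.4,fy=3.5*1,interpolation=3)
a=cv2.resize(cv2.imread('pics/scene0.png')[170:255,290:414],None,fx=6,fy=6,interpolation=3)
b=cv2.resize(cv2.imread('pics/side0.png')[172:252,242:366],None,fx=6,fy=6,interpolation=3)
cv2.imwrite('pics/c1.png',a);cv2.imwrite('pics/c2.png',b)
E
```

```text
(no output)
```

View pics/c1.png

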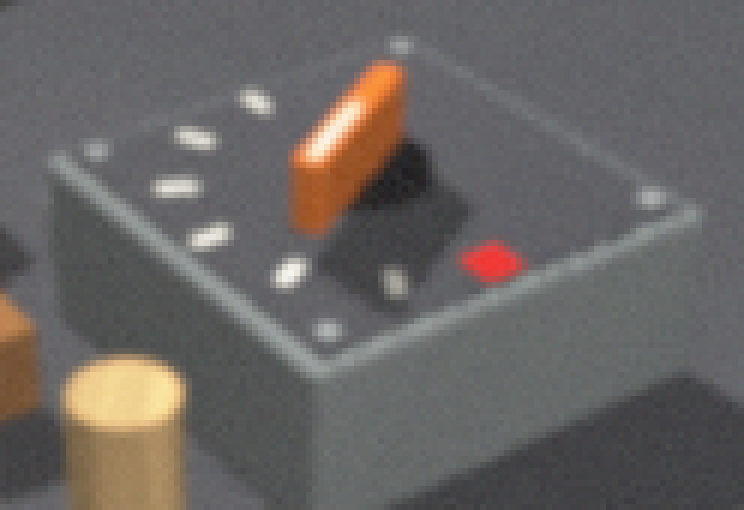

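View pics/c2.png

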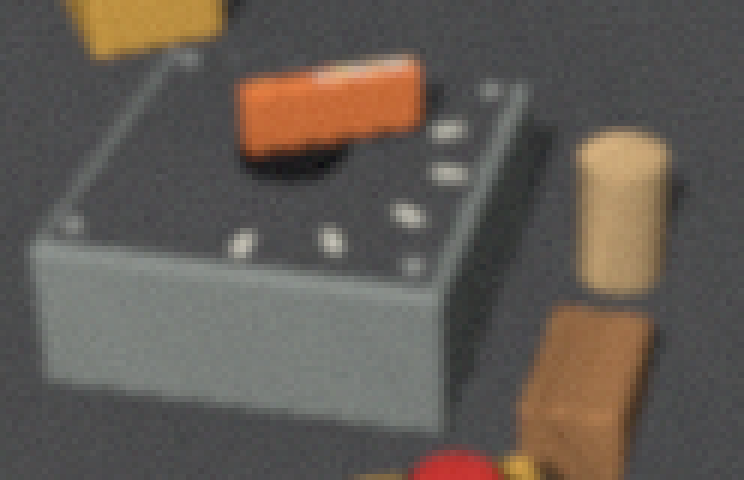

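```bash
cat > h.py <<'E'
import numpy as np
from rig import robot,cams
def ray(n,p,z,info=None):
    i=info or cams.camera_info(n);K=np.array(i['intrinsics']);T=np.array(i['pose'])
    d=T[:3,:3]@np.linalg.solve(K,[p[0],p[1],1]);o=T[:3,3]
    return (o+d*(z-o[2])/d[2])[:2]
def fit(P,k):  # k index 0..6 marks -> center, yaw
    a=np.array(k)*np.pi/6;L=.068*np.c_[np.sin(a),np.cos(a)];P=np.array(P)
    lm,pm=L.mean(0),P.mean(0);H=(L-lm).T@(P-pm)
    y=np.arctan2(H[0,1]-H[1,0],H[0,0]+H[1,1]);R=np.array([[np.cos(y),-np.sin(y)],[np.sin(y),np.cos(y)]])
    c=pm-R@lm;return c,y,np.linalg.norm(P-(c+L@R.T),axis=1)
E
python3 - <<'E'
from h import *
f=lambda u,o:((u[0]+.5)/6-.5+o[0],(u[1]+.5)/6-.5+o[1])
S=[(493,262),(396,282),(291,272),(210,236),(177,187),(195,138),(256,101)]
D=[(448,130),(449,172),(408,214),(332,240),(243,244)]
for n,L,k,o,he,hb in(('scene',S,range(7),(290,170),(310,160),(390,65)),('side',D,range(2,7),(242,172),(420,60),(240,82))):
    c,y,r=fit([ray(n,f(u,o),.07) for u in L],list(k));print(n,c,y,(r*1000).round(1))
    e=ray(n,f(he,o),.106);b=ray(n,f(hb,o),.106);d=e-c;print('end',e,b,np.linalg.norm(d),'q',np.pi/2-(np.arctan2(d[1],d[0])-y))
print(ray('scene',(488,226),.072),ray('side',(264,156.5),.072),ray('scene',(263,182),.072),ray('side',(318,253),.072))
print('dowel',ray('scene',(311,235),.06),'block',ray('scene',(281,222),.035))
E
```

```text
scene [ 0.51999839 -0.0265643 ] -0.3449804318316081 [0.7 0.5 0.3 0.2 0.2 0.4 1.1]
end [ 0.57291048 -0.01631614] [ 0.50121609 -0.02984269] 0.053895397745257624 q 1.034501934809508
side [ 0.52311979 -0.02224936] -0.3431158858220482 [0.7 0.6 0.2 0.4 0.4]
end [ 0.57897023 -0.01215166] [ 0.503584   -0.02038681] 0.056755930290158484 q 1.048813881363117
[0.46067114 0.24084436] [0.45579598 0.22754668] [ 0.57272279 -0.23492257] [ 0.56705022 -0.24832805]
dowel [ 0.66135447 -0.02606379] block [ 0.63428841 -0.12841313]
```

Dial at about (0.5215, -0.0245), yaw -0.344 and selector at 2 (1.047), so two clicks remain. I'm moving above it with the fingers closed.

```bash
python3 -m crank '[[-3.42,-2.73,0,0,0,0,1],[-3.42,-2.73,0,0,0,0,1],[-3.42,-2.73,0,0,0,0,1],[-3.42,-2.73,0,0,0,0,1],[-3.42,-2.73,0,0,0,0,1]]' 20 | tail -1
python3 -m crank '[[-3.42,-2.73,0,0,0,0,1],[-3.42,-2.73,0,0,0,0,1],[-3.42,-2.73,0,0,0,0,1],[-3.42,-2.73,0,0,0,0,1],[-3.42,-2.73,0,0,0,0,1]]' | tail -1
python3 -m crank '[[-3.42,-2.73,0,0,0,0,1],[-3.42,-2.73,0,0,0,0,1],[-3.42,-2.73,0,0,0,0,1],[-3.42,-2.73,0,0,0,0,1],[-3.42,-2.73,0,0,0,0,1]]' | tail -1
python3 -m crank '[[0,0,0,0,0,0.169,1],[0,0,0,0,0,0.169,1],[0,0,0,0,0,0.169,1],[0,0,0,0,0,0.169,1],[0,0,0,0,0,0.169,1]]' | tail -1
python3 -m crank '[[0,0,0,0,0,0.169,1],[0,0,0,0,0,0,1],[0,0,0,0,0,0,1]]' 
python3 - <<'E'
from h import *
import cv2,json
o=robot.get_obs();print(o['time'],o['position'],o['tool_rot'],o['ft_force'])
i=cams.camera_info('wrist');cv2.imwrite('pics/w1.png',cams.camera('wrist')[:,:,::-1])
json.dump({k:np.array(v).tolist() for k,v in i.items() if k in('pose','intrinsics')},open('w1.json','w'))
E
```

```text
grip_force: 0.0
grip_force: 0.0
grip_force: 0.0
grip_force: 0.0
time: 2.98
position: [0.5561, 0.0111, 0.292]
tool_rot: [0.64, 0.768, -0.0, -0.0]
ft_force: [0.4, -0.8, 1.0]
grip_width: 0.0007
grip_force: 0.0
2.975 [0.55611075 0.01108726 0.29202235] [ 6.40135245e-01  7.68262179e-01 -1.68313009e-04 -2.53403361e-04] [ 0.3531972  -0.81258781  1.0184009 ]
```

View pics/w1.png

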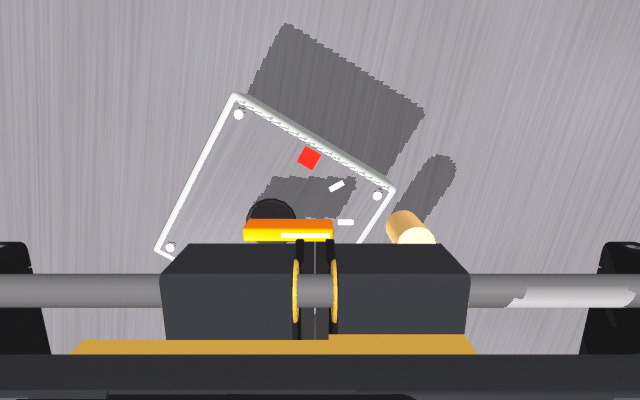

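The wrist view shows red at (309,158), tick 1 at (336,186), tick 2 at (345,222), and the handle's top edge running (244,225)-(333,233), in line with tool y.

```bash
python3 - <<'E'
from h import *
import json
i=json.load(open('w1.json'))
c,y,r=fit([ray('',p,.07,i) for p in((309,158),(336,186),(345,222))],[0,1,2]);print(c,y,r*1000)
for p in((333,241),(333,231),(244,240),(244,231)):print(ray('',p,.106,i))
print('screws',[ray('',p,.07,i) for p in((238,114),(377,196),(170,247))])
E
```

```text
[ 0.52107527 -0.02462915] -0.35689204320526463 [0.23000522 0.20422428 0.16256661]
[ 0.57644264 -0.02033429]
[ 0.57474912 -0.01173192]
[ 0.50370002 -0.03276324]
[ 0.50268392 -0.02493194]
screws [array([0.47892929, 0.06503002]), array([0.61160146, 0.01621527]), array([ 0.43103888, -0.06706746])]
```

```bash
python3 -m crank '[[0,0,3.5,0,0,0,1],[0,0,3.5,0,0,0,1],[0,0,3,0,0,0,1],[0,0,2.5,0,0,0,1],[0,0,1.0,0,0,0,1]]'
python3 -m crank '[[0,0,0,0,0,0,1],[-0.4,0,0,0,0,0,1],[-0.4,0,0,0,0,0,1],[-0.2,0,0,0,0,0,1],[0,0,0,0,0,0,1]]'
```

```text
time: 3.65
position: [0.5556, 0.0112, 0.1558]
tool_rot: [0.641, 0.768, -0.001, -0.001]
ft_force: [0.3, -0.9, -0.0]
grip_width: 0.0008
grip_force: 0.0
time: 4.28
position: [0.5582, 0.0009, 0.1576]
tool_rot: [0.641, 0.767, 0.0, 0.0]
ft_force: [0.0, -0.1, 0.6]
grip_width: 0.0005
grip_force: 0.0
```

```bash
python3 -m crank '[[-0.1,0,0,0,0,0,1],[-0.1,0,0,0,0,0,1],[0,0,0,0,0,0,1]]'|sed -n 1,4p
python3 -m crank '[[-0.2,0.08,0,0,0,0.05,1],[-0.2,0.08,0,0,0,0.05,1],[0,0,0,0,0,0,1]]'|sed -n 1,4p
python3 -m crank '[[-0.2,0.08,0,0,0,0.05,1],[-0.2,0.08,0,0,0,0.05,1],[0,0,0,0,0,0,1]]'|sed -n 1,4p
```

```text
time: 4.65
position: [0.5584, -0.0007, 0.1572]
tool_rot: [0.641, 0.767, 0.0, -0.0]
ft_force: [0.2, -0.2, 0.6]
time: 5.03
position: [0.5603, -0.0038, 0.1572]
tool_rot: [0.678, 0.735, 0.0, -0.001]
ft_force: [-0.1, 2.1, 1.3]
time: 5.4
position: [0.5623, -0.0083, 0.1572]
tool_rot: [0.714, 0.7, -0.0, -0.0]
ft_force: [-0.2, 2.5, 1.0]
```

```bash
for k in 1; do python3 -m crank '[[-0.2,0.08,0,0,0,0.05,1],[-0.2,0.08,0,0,0,0.05,1],[0,0,0,0,0,0,1]]'|sed -n 1,4p; done
python3 -m crank '[[-0.2,0.08,0,0,0,0.04,1],[0,0,0,0,0,0,1]]'|sed -n 1,4p
```

```text
time: 5.78
position: [0.564, -0.0128, 0.1572]
tool_rot: [0.748, 0.664, -0.0, 0.0]
ft_force: [-0.2, -0.1, -0.3]
time: 6.02
position: [0.5645, -0.0148, 0.1573]
tool_rot: [0.762, 0.648, 0.0, 0.0]
ft_force: [-0.1, -0.3, 0.0]
```

The force dropped, so it has probably snapped. I'll check the handle in the scene view.

```bash
cat > look.py <<'E'
import sys,cv2
from rig import cams
a=cams.camera('scene')[150:260,270:430,::-1];b=cams.camera('side')[140:260,230:370,::-1]
r=lambda m:cv2.resize(m,(400,300),interpolation=3)
cv2.imwrite(sys.argv[1],cv2.hconcat([r(a),r(b)]))
E
python3 look.py pics/l1.png
```

```text
(no output)
```

View pics/l1.png

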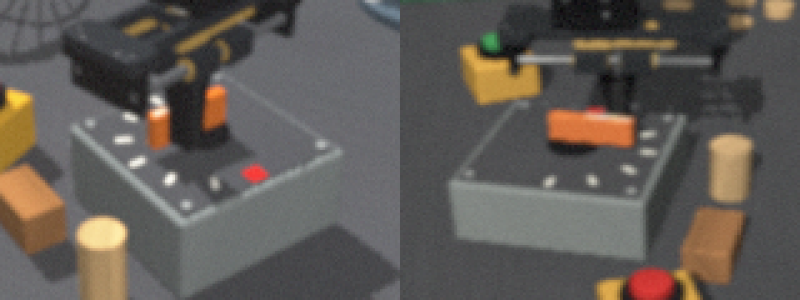

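The side view shows the handle running from (549,111) to its end at about (634,118); it has turned towards the third mark.

```bash
python3 - <<'E'
from h import *
g=lambda u:(230+(u[0]-400)*.35,140+u[1]*.4)
e=ray('side',g((634,116)),.106);b=ray('side',g((549,111)),.106);d=e-b;c=np.array([.523,-.0222])
print(e,b,np.linalg.norm(d),[1.571-.345-np.arctan2(*x[::-1]) for x in(d,e-c)])
E
```

```text
[ 0.57725719 -0.0365443 ] [ 0.50512066 -0.01628692] 0.0749268997119921 [np.float64(1.499768963469045), np.float64(1.4844626160114078)]
```

```bash
python3 -m crank '[[-0.2,0.09,0,0,0,0.05,1],[-0.2,0.09,0,0,0,0.05,1],[-0.2,0.09,0,0,0,0.05,1],[-0.2,0.09,0,0,0,0.05,1],[0,0,0,0,0,0,1]]'|sed -n 1,4p
python3 -m crank '[[-0.2,0.09,0,0,0,0.05,1],[-0.2,0.09,0,0,0,0.05,1],[0,0,0,0,0,0,1]]'|sed -n 1,4p
```

```text
time: 6.75
position: [0.566, -0.0229, 0.1572]
tool_rot: [0.822, 0.569, 0.0, -0.0]
ft_force: [0.2, 0.7, -0.7]
time: 7.12
position: [0.5661, -0.0269, 0.1572]
tool_rot: [0.85, 0.527, 0.0, -0.0]
ft_force: [0.2, 2.4, -0.1]
```

```bash
for k in 1; do python3 -m crank '[[-0.2,0.09,0,0,0,0.05,1],[0,0,0,0,0,0,1]]'|sed -n 1,4p; done;  python3 -m crank '[[-0.2,0.09,0,0,0,0.05,1],[0,0,0,0,0,0,1]]'|sed -n 1,4p
```

```text
time: 7.38
position: [0.5659, -0.0294, 0.1572]
tool_rot: [0.862, 0.506, -0.0, -0.0]
ft_force: [0.6, 2.5, -0.1]
time: 7.62
position: [0.566, -0.0321, 0.1573]
tool_rot: [0.875, 0.485, -0.0, 0.0]
ft_force: [0.1, 1.0, -0.4]
```

```bash
python3 -m crank '[[-0.2,0.09,0,0,0,0.05,1],[0,0,0,0,0,0,1]]'|sed -n 1,4p; python3 look.py pics/l2.png
```

```text
time: 7.88
position: [0.5657, -0.0345, 0.1573]
tool_rot: [0.887, 0.463, -0.0, 0.0]
ft_force: [-0.0, 0.7, -0.0]
```

View pics/l2.png

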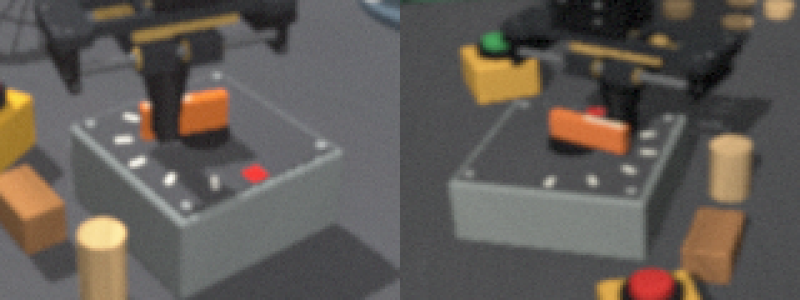

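The side view shows the handle from (549,109) to its end at about (628,124).

```bash
cat > ang.py <<'E'
from h import *
import sys
g=lambda u:(230+(u[0]-400)*.35,140+u[1]*.4)
v=list(map(float,sys.argv[1:]))
e=ray('side',g(v[:2]),.106);b=ray('side',g(v[2:]),.106);d=e-b;c=np.array([.523,-.0222])
print(np.linalg.norm(d),[1.571-.345-np.arctan2(*x[::-1]) for x in(d,e-c)])
E
python3 ang.py 628 123 549 109
```

```text
0.07538859546371289 [np.float64(1.742712518656858), np.float64(1.7441699697765096)]
```

```bash
python3 -m crank '[[-0.2,0.09,0,0,0,0.05,1],[0,0,0,0,0,0,1]]'|sed -n 1,4p; python3 look.py pics/l3.png
```

```text
time: 8.22
position: [0.5652, -0.0364, 0.1573]
tool_rot: [0.898, 0.44, -0.0, 0.0]
ft_force: [-0.3, -0.2, -0.2]
```

View pics/l3.png

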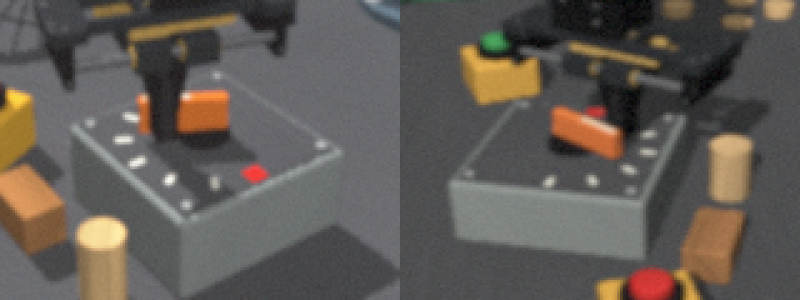

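The side view shows the end at (622,130) and the back at (552,107), which is a larger jump than the tool made.

```bash
python3 ang.py 622 130 552 107; python3 ang.py 622 132 552 108
python3 -m crank '[[0.3,0,0,0,0,0,1],[0.5,0,0,0,0,0,1],[0.5,0,0,0,0,0,1],[0.3,0,0,0,0,0,1],[0,0,0,0,0,0,1]]'|sed -n 1,4p
python3 -m crank '[[0,0,-3,0,0,0,1],[0,0,-5,0,0,0,1],[0,0,-5,0,0,0,1],[0,0,-1,0,0,0,1],[0,0,0,0,0,0,1]]'|sed -n 1,4p
python3 - <<'E'
from h import *
import cv2
# orange pixels top-edge endpoints by code in side view
im=cams.camera('side');h=cv2.cvtColor(im,cv2.COLOR_RGB2HSV)
m=((h[...,0]>3)&(h[...,0]<14)&(h[...,1]>190)&(h[...,2]>150)).astype('uint8');m[:140]=0;m[220:]=0;m[:,:270]=0;m[:,325:]=0
ys,xs=np.nonzero(m);print(len(xs),xs.min(),xs.max())
print([(x,ys[xs==x].min(),ys[xs==x].max()) for x in sorted(set(xs))])
cv2.imwrite('pics/s4.png',cv2.resize(im[165:215,270:345,::-1],None,fx=8,fy=8,interpolation=3))
E
```

```text
0.07786781340358716 [np.float64(1.9846369684852354), np.float64(1.9907852306861504)]
0.07883892488929815 [np.float64(2.0024979724474097), np.float64(2.0398055454836994)]
time: 8.95
position: [0.5752, -0.0232, 0.1572]
tool_rot: [0.898, 0.44, 0.0, 0.0]
ft_force: [-0.1, -0.2, 0.1]
time: 9.57
position: [0.5748, -0.0236, 0.2976]
tool_rot: [0.898, 0.439, 0.0, 0.0]
ft_force: [0.9, 0.4, -0.4]
1 305 305
[(np.int64(305), np.int64(199), np.int64(199))]
```

View pics/s4.png

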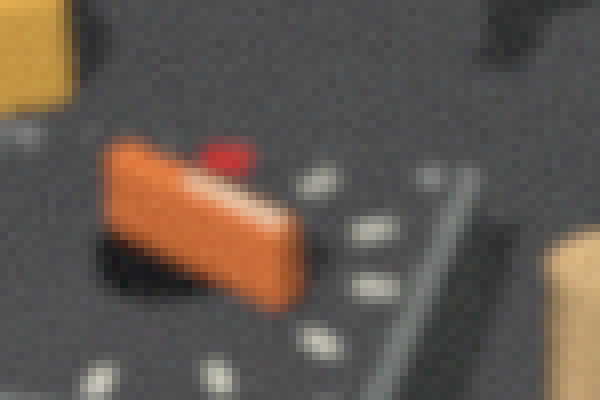

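The handle end is at (290,214) with its back at (117,141), and it points at the fourth tick (320,342).

```bash
python3 - <<'E'
from h import *
g=lambda u:((u[0]+.5)/8-.5+270,(u[1]+.5)/8-.5+165)
e=ray('side',g((290,214)),.106);b=ray('side',g((117,141)),.106);d=e-b
P=[ray('side',g(p),.07) for p in((318,182),(375,230),(375,287),(320,342),(217,378),(98,380))]
c,y,r=fit(P,[1,2,3,4,5,6]);print(c,y,r*1e3,np.linalg.norm(d),[1.5708+y-np.arctan2(*x[::-1]) for x in(d,e-c)])
E
```

```text
[ 0.52336039 -0.02201728] -0.35394024378821964 [0.94051055 0.62167966 0.30444519 0.07514673 0.62225549 0.1243821 ] 0.07234241097077658 [np.float64(2.029330563956277), np.float64(1.9912262057401633)]
```

```bash
cat > sil.py <<'E'
from h import *
import cv2
from scipy.optimize import minimize
for n,c0,box in(('side',(.5233,-.0221),(160,215,270,325)),('scene',(.5203,-.0266),(170,215,320,375))):
    im=cams.camera(n)[:,:,:3].astype(float);i=cams.camera_info(n);T=np.linalg.inv(i['pose']);K=i['intrinsics']
    r,g,b=im[box[0]:box[1],box[2]:box[3]].transpose(2,0,1)
    m=((r>110)&(r-b>60)&(g>.3*r)|((r>150)&(r-b>5)&(r-b<200)&(g>.5*r)&False)).astype('uint8')
    k,l,s,_=cv2.connectedComponentsWithStats(m);m=(l==1+s[1:,4].argmax()).astype('uint8')
    m=cv2.resize(m*255,None,fx=4,fy=4,interpolation=1)>127
    def cost(v):
        q,dx,dy=v;a=np.pi/2-.349-q;u=np.array([np.cos(a),np.sin(a)]);w=np.array([-u[1],u[0]])
        P=np.array([[*(np.array(c0)+[dx,dy]+u*s+w*t),z] for s in(-.02,.055) for t in(-.006,.006) for z in(.078,.106)])
        p=(P@T[:3,:3].T+T[:3,3])@K.T;p=p[:,:2]/p[:,2:]
        h=cv2.convexHull(((p-[box[2],box[0]]+.5)*4).round().astype(np.int32));M=np.zeros(m.shape,'uint8');cv2.fillConvexPoly(M,h,1);M=M>0
        return 1-(M&m).sum()/(M|m).sum()
    print(n,m.sum()/16,[(round(q,2),round(min(cost((q,x,y)) for x in np.arange(-.003,.0031,.001) for y in np.arange(-.003,.0031,.001)),3)) for q in np.arange(1.5,2.7,.08)])
E
python3 sil.py
```

```text
side 326.25 [(np.float64(1.5), np.float64(0.469)), (np.float64(1.58), np.float64(0.443)), (np.float64(1.66), np.float64(0.414)), (np.float64(1.74), np.float64(0.379)), (np.float64(1.82), np.float64(0.332)), (np.float64(1.9), np.float64(0.28)), (np.float64(1.98), np.float64(0.22)), (np.float64(2.06), np.float64(0.154)), (np.float64(2.14), np.float64(0.142)), (np.float64(2.22), np.float64(0.208)), (np.float64(2.3), np.float64(0.293)), (np.float64(2.38), np.float64(0.386)), (np.float64(2.46), np.float64(0.487)), (np.float64(2.54), np.float64(0.577)), (np.float64(2.62), np.float64(0.657)), (np.float64(2.7), np.float64(0.725))]
scene 489.75 [(np.float64(1.5), np.float64(0.385)), (np.float64(1.58), np.float64(0.325)), (np.float64(1.66), np.float64(0.27)), (np.float64(1.74), np.float64(0.218)), (np.float64(1.82), np.float64(0.18)), (np.float64(1.9), np.float64(0.144)), (np.float64(1.98), np.float64(0.113)), (np.float64(2.06), np.float64(0.094)), (np.float64(2.14), np.float64(0.107)), (np.float64(2.22), np.float64(0.138)), (np.float64(2.3), np.float64(0.174)), (np.float64(2.38), np.float64(0.215)), (np.float64(2.46), np.float64(0.256)), (np.float64(2.54), np.float64(0.294)), (np.float64(2.62), np.float64(0.338)), (np.float64(2.7), np.float64(0.383))]
```

Both silhouettes give q ≈ 2.09, the fourth speed. Next is the green button.

```bash
python3 - <<'E'
from h import *
L=[]
for n in('scene','side'):
    im=cams.camera(n).astype(int);r,g,b=im.transpose(2,0,1);m=(g>r+40)&(g>b+40)
    if n=='scene': m[:,:450]=0;m[:,530:]=0;m[:200]=0;m[260:]=0
    else: m[:,:245]=0;m[:,285:]=0;m[:145]=0;m[175:]=0
    ys,xs=np.nonzero(m);print(n,len(xs),xs.min(),xs.max(),ys.min(),ys.max(),xs.mean(),ys.mean())
    for z in(.066,.072):print(ray(n,(xs.mean(),ys.mean()),z))
    i=cams.camera_info(n);d=i['pose'][:3,:3]@np.linalg.solve(i['intrinsics'],[xs.mean(),ys.mean(),1]);L.append((i['pose'][:3,3],d/np.linalg.norm(d)))
A=sum(np.eye(3)-np.outer(d,d) for o,d in L);print(np.linalg.solve(A,sum((np.eye(3)-np.outer(d,d))@o for o,d in L)))
print(robot.get_obs()['time'])
E
```

```text
scene 190 480 498 220 232 488.72105263157897 225.78947368421052
[0.44969502 0.2403518 ]
[0.45920289 0.24174582]
side 57 259 268 153 159 263.280701754386 156.0701754385965
[0.45293446 0.2440214 ]
[0.45357652 0.23099233]
[0.45295907 0.24072203 0.06776483]
9.825
```

```bash
python3 -m crank '[[1.67,-5.15,0,0,0,0,1],[1.67,-5.15,0,0,0,0,1],[1.67,-5.15,0,0,0,0,1],[1.67,-5.15,0,0,0,0,1],[1.67,-5.15,0,0,0,0,1]]'>/dev/null; python3 -m crank '[[0,0,0,0,0,0,1],[0,0,0,0,0,0,1]]'|sed -n 1,4p
cat > gb.py <<'E'
from h import *
import cv2
o=robot.get_obs();i=cams.camera_info('wrist');im=cams.camera('wrist')
cv2.imwrite('pics/w2.png',im[:,:,::-1]);r,g,b=im.astype(int).transpose(2,0,1);m=((g>r+30)&(g>b+30)).astype('uint8')
k,l,s,_=cv2.connectedComponentsWithStats(m);j=1+s[1:,4].argmax();print(s[j])
(x,y),R=cv2.minEnclosingCircle(np.argwhere(l==j)[:,::-1].astype(np.float32).reshape(-1,1,2))
ys,xs=np.nonzero(l==j);c=ray('',(xs.mean(),ys.mean()),.072,i);print(x,y,R,ray('',(x,y),.072,i),c,'width',np.linalg.norm(ray('',(xs.min(),ys.mean()),.072,i)-ray('',(xs.max(),ys.mean()),.072,i)))
from scipy.spatial.transform import Rotation as Ro
d=np.r_[c,0]-o['position'];print('tool shift cm',Ro.from_quat(o['tool_rot']).inv().apply(d)*100)
E
python3 gb.py
```

```text
time: 10.7
position: [0.4232, 0.2004, 0.2968]
tool_rot: [0.898, 0.44, -0.0, 0.0]
ft_force: [-0.0, 0.4, 0.6]
[ 295  115   36   37 1054]
312.5 133.0 18.554075241088867 [0.45207394 0.24134221] [0.45217671 0.24127775] width 0.03049289986984875
tool shift cm [ 5.0224309  -0.22369639 29.67756275]
```

View pics/w2.png

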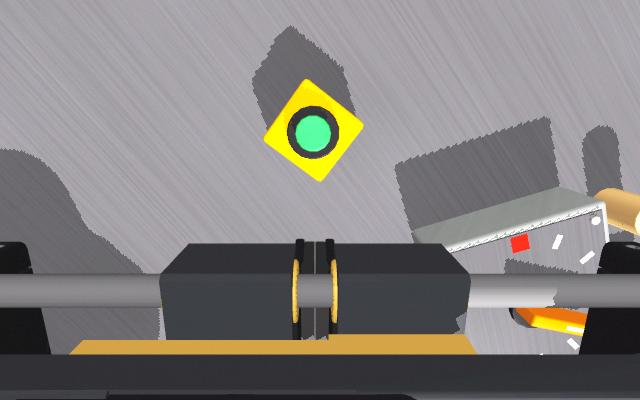

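Green is at (312,133), 30 mm wide as expected. Moving over it and down.

```bash
python3 -m crank '[[2.5,-0.1,0,0,0,0,1],[2.5,-0.1,0,0,0,0,1],[0,0,4,0,0,0,1],[0,0,4,0,0,0,1],[0,0,4,0,0,0,1]]'|sed -n 2,4p;python3 -m crank '[[0,0,2,0,0,0,1],[0,0,0.8,0,0,0,1],[0,0,0,0,0,0,1],[0,0,0,0,0,0,1]]'|sed -n 1,4p
python3 -m crank '[[0,0,0.3,0,0,0,1],[0,0,0.3,0,0,0,1],[0,0,0,0,0,0,1]]'|sed -n 1,4p
```

```text
position: [0.4537, 0.2399, 0.1758]
tool_rot: [0.899, 0.438, 0.0, 0.0]
ft_force: [0.9, -0.4, -0.9]
time: 11.88
position: [0.453, 0.241, 0.1501]
tool_rot: [0.898, 0.439, 0.001, 0.0]
ft_force: [-0.5, 0.5, 0.4]
time: 12.25
position: [0.452, 0.2412, 0.1432]
tool_rot: [0.898, 0.439, -0.0, -0.0]
ft_force: [0.5, -0.4, 0.4]
```

```bash
python3 -m crank '[[0,0,0.2,0,0,0,1],[0,0,0.2,0,0,0,1],[0,0,0,0,0,0,1]]'|sed -n 1,4p
python3 -m crank '[[0,0,0.2,0,0,0,1],[0,0,0.1,0,0,0,1],[0,0,0,0,0,0,1]]'|sed -n 1,4p
```

```text
time: 12.62
position: [0.4522, 0.2412, 0.1393]
tool_rot: [0.898, 0.439, 0.0, -0.0]
ft_force: [-0.8, 0.4, 2.0]
time: 13.0
position: [0.4522, 0.2412, 0.1363]
tool_rot: [0.898, 0.439, 0.0, -0.0]
ft_force: [-0.5, 0.7, 4.2]
```

Nearly at the bottom; continuing until a hard stop shows in the force.

```bash
python3 -m crank '[[0,0,0.1,0,0,0,1],[0,0,0,0,0,0,1]]'|sed -n 2,4p
python3 -m crank '[[0,0,0.1,0,0,0,1],[0,0,0,0,0,0,1]]'|sed -n 2,4p
```

```text
position: [0.4522, 0.2412, 0.136]
tool_rot: [0.898, 0.439, 0.0, 0.0]
ft_force: [-2.6, 0.4, 10.7]
position: [0.4522, 0.2412, 0.1359]
tool_rot: [0.898, 0.439, 0.001, 0.0]
ft_force: [-3.3, -0.6, 16.9]
```

The force rises with no further travel, so the button is fully down. Releasing, then checking the selector.

```bash
python3 -m crank '[[0,0,-0.5,0,0,0,1],[0,0,-1,0,0,0,1],[0,0,-3,0,0,0,1],[0,0,-5,0,0,0,1],[0,0,-4,0,0,0,1]]'>/dev/null; python3 -m crank '[[-2.5,0,0,0,0,0,1],[-2.5,0,0,0,0,0,1],[0,0,0,0,0,0,1],[0,0,0,0,0,0,1]]'|sed -n 1,4p; python3 gb.py; sed -i 's/np.arange(1.5,2.7,.08)/(1.57,1.94,2.02,2.09,2.17,2.25,2.62)/' sil.py; python3 sil.py
```

```text
time: 14.62
position: [0.4221, 0.2019, 0.2693]
tool_rot: [0.898, 0.439, 0.0, 0.0]
ft_force: [-0.1, 0.5, 0.2]
[ 295  117   40   40 1247]
314.5 136.37179565429688 20.137537002563477 [0.45211165 0.2412256 ] [0.45214418 0.24125745] width 0.031116565653641907
tool shift cm [ 4.93180152 -0.06247276 26.93828961]
side 324.25 [(1.57, np.float64(0.446)), (1.94, np.float64(0.251)), (2.02, np.float64(0.184)), (2.09, np.float64(0.13)), (2.17, np.float64(0.161)), (2.25, np.float64(0.236)), (2.62, np.float64(0.655))]
scene 490.75 [(1.57, np.float64(0.335)), (1.94, np.float64(0.127)), (2.02, np.float64(0.099)), (2.09, np.float64(0.093)), (2.17, np.float64(0.116)), (2.25, np.float64(0.153)), (2.62, np.float64(0.341))]
```

The selector is still at 2.09, the button is back up and the arm is clear.

```bash
python3 -c "from rig import ticket;print(ticket.hand_in())"
```

```text
the job is handed in; nothing more can be done
None
```

The selector was pushed two clicks from the second mark to the fourth speed (measured at about 2.09 rad), then the green start button was pressed fully down and released, and the job was handed in with the arm clear at about 15 s.

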